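Stand the marker in the pen cup

TASK

Take the marker pen that leans on its small white rest and stand it on end in the metal pen cup, then let go of it. Leave the tweezers leaning on the other rest as they are.

Things in the scene. Friction and masses are not known exactly. Their poses are not given: they have to be found in the camera images.
- marker_mid (a point): Centre of the black marker pen, a straight bar 135 mm long and 12 mm thick and wide, 16 to 28 g, leaning 25 degrees off vertical in its rest, lower end about 15 mm above the table. y axis: along the pen to its upper end; x: across it, level at the start; z: across it, away from the rest. Another pen, with a light barrel, lies flat on the table and is not meant.
- rest_a: The marker's rest: small white stand fixed to the table, with a sloping open trough 23 mm wide. It backs the lower 80 mm of the pen, with side walls 10 mm high along the lower 66 mm; the pen's upper 55 mm stand free and it lifts straight up and out. Origin: centre of the base, on the table; the pen's upper end leans to +x (roughly away from the robot).
- cup: Round metal pen cup, fixed to the table, open at the top: 75 mm high, 47 mm outer and 40 mm inner diameter, inner floor 5 mm above the table. Origin at the centre of its underside, on the table; z axis up.
- tweezers_mid (a point): Centre of the steel tweezers, 125 mm long, 14 mm wide, 8 mm thick, which lean in the same way on a second rest of the same kind. To be left alone. y axis along them towards the upper end.
Not all that is in view belongs to the job. What is shaped like the part that bears marker_mid but orange or yellow is not meant.

How it is judged (in metres and radians):
At the end, for the whole second after the job is handed in: The marker stands in the cup on the cup's floor, either end up: its centre within 22 mm of the cup's axis and 58 to 82 mm above the cup's underside, its length within 28 degrees of vertical (it may lean on the rim). The tweezers are within 30 mm of where they were (horizontal distance between marker_mid and cup below 0.022 m and z of marker_mid in the frame of cup between 0.058 and 0.082 m and (angle between marker_mid's own y axis and vertical below 0.5 rad or angle between marker_mid's own y axis and vertical above 2.64 rad) and distance of tweezers_mid from where it was at the start of the episode below 0.03 m); the robot touches nothing.
It fails at once if the tweezers are pushed or pulled off their place (30 mm) (distance of tweezers_mid from where it was at the start of the episode above 0.03 m).
It also fails if it takes over 34 s, if anything falls off the work surface, if the arm or the gripper's body presses on something with over 40 N, if the wrist force passes 120 N, or if a joint passes its speed limit or range.

ROBOT

A 6-joint arm with a two-finger parallel gripper is mounted at the origin on a cart in front of the work surface, level with it; the furniture and walls round the work are solid. World frame = base frame: x ahead of the robot, y to its left, z up, the work surface at z = 0. Lengths are in m, angles in degrees, forces in N, time in s.
With the tool pointing down it reaches from about 0.375 to 0.9 m from the base axis. Payload 3.1 kg.
Tool frame: the origin (TCP) lies midway between the tips of the shut fingers; the grasp point (between the pads) lies bot.hold_point_z behind it (bot.hold_point_z is the distance from the TCP to the grasp point, in m); z points along the fingers, y is the direction in which the jaws open and shut (so a half turn about z gives the same grasp; the last joint's range is limited). The gripper opens to 87 mm and grips with 3 to 60 N. Pads are 19 mm wide; open, the fingers measure 117 mm over their backs; the gripper's body (75 mm by 190 mm) begins 51 mm behind the grasp point.
Start: joints at [61.679, 30.224, 82.088, -0, 67.689, -10.227], TCP at [0.194, 0.594, 0.223] pointing down, gripper open.
Joint ranges: [-176.69, 176.69], [-43.24, 126.21], [12.49, 139.97], [-82, 262], [0, 151.66], [-163.58, 163.58]. Speed limits (degrees/s): [159.86, 159.86, 180, 180, 180, 180].

INTERFACE

Orientations are given as a 3x3 rotation matrix whose columns are the frame's x, y, z axes.
In Python, from rig import bot, vision, hand_in gives the robot as it stands. The module is installed in compiled form; this text tells all that it offers.
- The arm moves only by the shell command python3 -m handwheel 'ROWS'. ROWS is JSON, a list of rows, each an object of numbers: "hand": the gripper's target within -1 to 1 (fully open at 1, half-way at 0, shut at -1); "dx", "dy", "dz": the shift along the world's x, y, z in cm; "wx", "wy", "wz": the turn, a rotation vector about the world's x, y, z in rad. In form: [{"hand": .., "dx": .., "dy": .., "dz": .., "wx": .., "wy": .., "wz": ..}, ...]. A call has 1 to 10 rows; each row shifts and turns the commanded pose from where the row before left it; what a row does not reach is not made up. A row lasts 1/10 s, in which the tool goes at most 50 mm and 8.59 degrees, less where a joint would pass 70% of its speed; a pose out of reach is approached as far as the arm can. A call with a gripper value outside its range is refused whole. The fingers move at their own pace and stop on an object; the grip force is fixed at half the most. Time passes only in rows, so rows that do not move let the fingers close. It gives the time, the measured TCP pose, the force and the opening at its end, in the units of the state.
- bot.read_state(): the state, without advancing time (a new reading comes with each control period).
- vision.capture(name): name is "side" or "top" or "wrist"; returns (picture, depth): 400x640x3 uint8, red, green, blue; 400x640 float32, m along the optical axis (not along the pixel's ray), 0 where there is no reading.
- vision.get_calibration(name): a dict with "fx", "fy", "cx", "cy" (pixels), "rvec" (rotation vector, rad) and "tvec" (3), from world to camera coordinates, as OpenCV has them. Camera axes: x right, y down, z forward; pixel columns grow to the right and rows downward; lengths in m; the calibration is good to about 2 mm. A picture is of the moment at which its call begins: read the wrist's pose just before it. get_calibration takes no time and is no camera call; for the wrist camera it gives the pose at the moment of the call.
- hand_in(): hands the job in, once; it reports no verdict.
The state is a dict: "time_s": time; "joint_positions": joint angles; "qvel": joint speeds; "tau": joint torques, N m; "position": TCP position; "tcp_rot": TCP orientation; "force": force on the tool from outside, world axes, zero at the start; "moment": the same for the moment, N m; "opening": opening from 0.0 (shut) to 1.0 (fully open).
Only numpy, scipy, OpenCV 4.12 (cv2) and the standard library are available. Lean on these libraries where they do the work, as an engineer would, in place of code of your own. Each camera call takes 0.05 s, during which the arm holds its last target.

## Working session

There is one attempt and no reset: what is moved stays moved. The work goes in short steps, Python scripts to look and compute and a shell command to move; the robot and the scene stay as the last step left them, time stands still between calls to the robot, and variables do not carry over. Pictures are saved under pics/ and viewed, and the job is handed in when it is done.

```bash
mkdir -p pics
cat > h.py <<'E'
import numpy as np, cv2
from rig import bot, vision
def cal(n):
    c=vision.get_calibration(n); K=np.array([[c['fx'],0,c['cx']],[0,c['fy'],c['cy']],[0,0,1.]])
    R=cv2.Rodrigues(np.array(c['rvec'],float))[0]; t=np.array(c['tvec'],float).ravel(); return K,R,t
def grab(n):
    k=cal(n); p,d=vision.capture(n); np.savez(f'{n}.npz',p=p,d=d,K=k[0],R=k[1],t=k[2]); return p,d
def load(n):
    z=np.load(f'{n}.npz'); return z['p'],z['d'],(z['K'],z['R'],z['t'])
def cloud(d,k):
    K,R,t=k; v,u=np.mgrid[:d.shape[0],:d.shape[1]]
    c=np.stack([(u-K[0,2])/K[0,0]*d,(v-K[1,2])/K[1,1]*d,d],-1); return (c-t)@R
E
python3 - <<'E'
from h import *
s=bot.read_state(); print(s['time_s'],s['position'],s['tcp_rot'],s['opening'],bot.hold_point_z)
for n in ['side','top','wrist']:
    p,d=grab(n); cv2.imwrite(f'pics/{n}0.png',p[:,:,::-1]); k=cal(n); print(n,-k[1].T@k[2], k[1][2])
E
```

```text
0.0 [0.19372472 0.5934297  0.22155383] [[-9.50547487e-01  3.10577535e-01 -1.03470443e-03]
 [ 3.10579036e-01  9.50545522e-01 -1.96826772e-03]
 [ 3.72233928e-04 -2.19228943e-03 -9.99997528e-01]] 0.9969314674103039 0.0187
side [ 0.24471245 -0.5323794   0.59889047] [ 0.39035985  0.67730022 -0.62360532]
top [0.46696968 0.01396133 1.2151362 ] [ 0.09966233  0.01764631 -0.99486483]
wrist [0.12551401 0.61655025 0.38388323] [ 0.25022795 -0.08357643 -0.96457294]
```

View pics/side0.png

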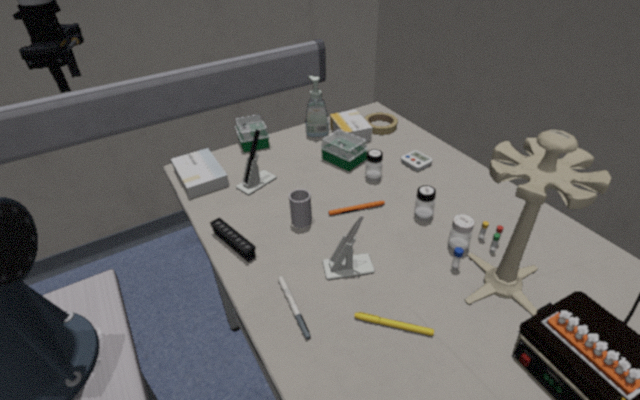

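View pics/top0.png

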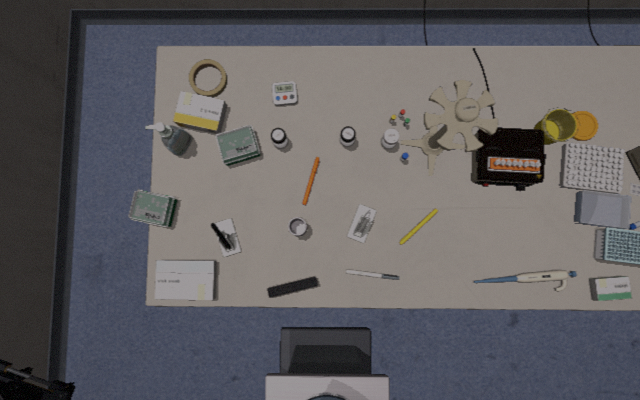

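View pics/wrist0.png

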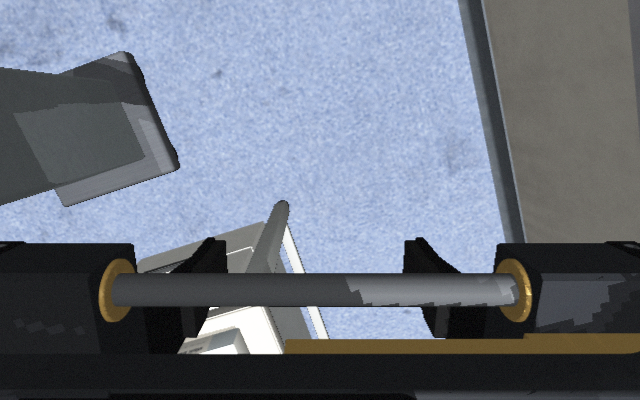

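Side view: the black bar leaning on a white rest is at (252,157), the cup at (301,208), and the tweezers on their rest at (347,247). 
Things that could be mistaken for the marker:
- Black rack: (233,239)
- Orange bar: (357,208)
- Yellow bar: (394,324)
- Light-barrelled pen lying flat: (293,307)
- Tweezers: (347,247)

I choose the black leaning bar, which is at (222,236) in the top view. Next is a close crop and measurement.

Run:
```python
from h import *
p,d,k=load('side'); P=cloud(d,k)
q,e,kt=load('top'); Q=cloud(e,kt)
a=cv2.resize(p[110:220,215:345,::-1],None,fx=4,fy=4,interpolation=cv2.INTER_NEAREST)
b=cv2.resize(q[205:265,195:320,::-1],None,fx=4,fy=4,interpolation=cv2.INTER_NEAREST)
w=max(a.shape[1],b.shape[1]); 
im=np.zeros((max(a.shape[0],b.shape[0])+0,w,3),np.uint8); im[:a.shape[0],:a.shape[1]]=a; cv2.imwrite('pics/cs.png',im); cv2.imwrite('pics/ct.png',b)
def mask(img,x0,x1,y0,y1,th):
    m=np.zeros(img.shape[:2],bool); m[y0:y1,x0:x1]=img[y0:y1,x0:x1].max(-1)<th; return m
m=mask(p,235,275,125,195,50); v,u=np.nonzero(m); print('side n',m.sum(),u.min(),u.max(),v.min(),v.max())
X=P[m]; X=X[(X[:,2]>0)&(X[:,2]<.2)]; c=np.median(X,0); 
Y=X[np.linalg.norm(X-c,axis=1)<.09]; c=Y.mean(0); dr=np.linalg.svd(Y-c)[2][0]; dr*=np.sign(dr[2]); s=(Y-c)@dr
print(len(Y),c,dr,s.min(),s.max(),c+dr*s.min(),c+dr*s.max(),'tilt',np.degrees(np.arccos(dr[2])))
m=mask(q,205,240,215,255,50);v,u=np.nonzero(m); print('top n',m.sum(),u.min(),u.max(),v.min(),v.max())
X=Q[m]; X=X[(X[:,2]>0)&(X[:,2]<.2)];c=X.mean(0); dr=np.linalg.svd(X-c)[2][0]; dr*=np.sign(dr[2]); s=(X-c)@dr
print(len(X),c,dr,c+dr*s.min(),c+dr*s.max(),np.degrees(np.arccos(dr[2])))
# cup
for n,C,r,img in (('side',P,(slice(180,235),slice(280,325)),p),('top',Q,(slice(210,245),slice(282,318)),q)):
    X=C[r].reshape(-1,3); z=X[(X[:,2]>.066)&(X[:,2]<.085)]; print(n,len(z),z.min(0),z.max(0),(z.min(0)+z.max(0))/2)
    A=np.c_[z[:,:2],np.ones(len(z))]; s=np.linalg.lstsq(A,(z[:,:2]**2).sum(1),rcond=None)[0]; print(s[:2]/2,np.sqrt(s[2]+(s[:2]**2).sum()/4))
```

```text
side n 219 242 267 131 182
192 [0.50643562 0.2651216  0.09164208] [0.42555646 0.13068062 0.89544641] -0.07544203602147596 0.053809694116519646 [0.47433078 0.25526279 0.02408778] [0.52933469 0.27215348 0.13982578] tilt 26.434172503004152
top n 139 211 230 223 248
138 [0.50533481 0.26399341 0.08458256] [0.39240273 0.10929142 0.91327733] [0.47721495 0.2561615  0.01913644] [0.53110839 0.27117183 0.14456794] 24.037742321005872
side 205 [0.50948042 0.05500159 0.06604797] [0.55597787 0.10142247 0.07725765] [0.53272914 0.07821203 0.07165281]
[0.53216865 0.07802947] 0.021720788798112657
top 90 [0.51156161 0.05391436 0.06631739] [0.5572045  0.09946892 0.07928273] [0.53438306 0.07669164 0.07280006]
[0.53428059 0.07630326] 0.02154356012116028
```

View pics/cs.png

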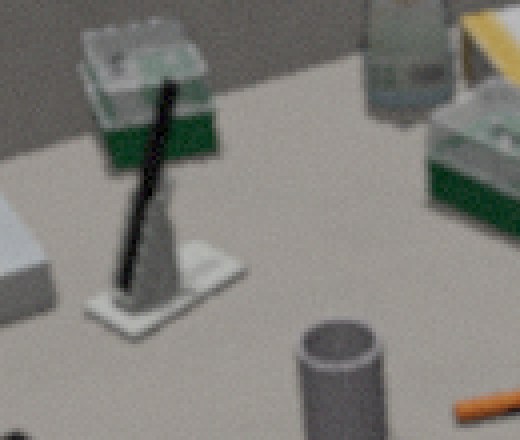

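View pics/ct.png

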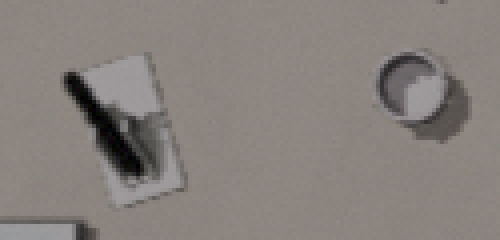

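The crop confirms it: a plain black bar in the trough at side (252,157), leaning about 25°. Both views agree on the tilt (26.4° and 24.0°), the end heights (about 0.02 and 0.14) and a cup rim radius of 21.6 mm against 20 to 23.5 expected. Next I check clearances and work out the pregrasp.

Run:
```python
from h import *
from scipy.spatial.transform import Rotation as Ro
C=np.array([.5040,.2640,.079]); az=np.radians(16.3); t=np.radians(25)
u=np.array([np.sin(t)*np.cos(az),np.sin(t)*np.sin(az),np.cos(t)])
y=np.array([-np.sin(az),np.cos(az),0]); z=-u; x=np.cross(y,z); T=np.c_[x,y,z]
s=bot.read_state(); R0=np.array(s['tcp_rot']); rel=T@R0.T
Rz=Ro.from_rotvec([0,0,np.arctan2(y[1],y[0])-np.arctan2(R0[1,1],R0[0,1])])
print('wz',Rz.as_rotvec(),'then',(Ro.from_matrix(T)*(Rz*Ro.from_matrix(R0)).inv()).as_rotvec())
for g in (.0236,.1036): print(g,C+u*g,(C+u*g-s['position'])*100)
for n in('side','top'):
    p,d,k=load(n);P=cloud(d,k)[d>0]
    for x0 in np.arange(.3,.9,.05): print(round(x0,2),[round(float(np.percentile(P[(P[:,0]>x0)&(P[:,0]<x0+.05)&(P[:,1]>y0)&(P[:,1]<y0+.05)][:,2],98)) if ((P[:,0]>x0)&(P[:,0]<x0+.05)&(P[:,1]>y0)&(P[:,1]<y0+.05)).sum()>3 else -1,2) for y0 in np.arange(0,.6,.05)])
```

```text
wz [0.         0.         0.60029577] then [-1.20817321e-01  4.18957335e-01 -3.60275368e-04]
0.0236 [0.5135729  0.26679931 0.10038886] [ 31.97534052 -32.68038848 -12.14173195]
0.1036 [0.5460234  0.2762885  0.17289349] [ 35.22039047 -31.73146947  -4.89126965]
0.3 [0.0, 0.0, 0.0, 0.0, 0.0, 0.03, 0.04, 0.04, 0.04, 0.0, -0.71, -0.71]
0.35 [0.03, 0.03, 0.03, 0.03, 0.0, 0.04, 0.04, 0.04, 0.04, -0.71, -0.71, -0.71]
0.4 [0.03, 0.0, 0.0, 0.0, 0.0, 0.04, 0.04, 0.04, 0.04, -1, -1, -1]
0.45 [0.0, 0.0, 0.0, 0.0, 0.03, 0.08, 0.0, 0.0, 0.0, 0.0, -1, -1]
0.5 [0.0, 0.08, 0.07, 0.0, 0.01, 0.14, 0.01, 0.0, 0.06, 0.06, -1, -1]
0.55 [0.0, 0.07, 0.0, 0.0, 0.0, 0.01, 0.0, 0.0, 0.06, 0.06, 0.06, -1]
0.6 [0.01, 0.01, 0.0, 0.0, 0.0, 0.0, 0.0, 0.0, 0.06, 0.06, -1, -1]
0.65 [0.01, 0.0, 0.0, 0.0, 0.0, 0.04, 0.0, 0.0, 0.0, 0.0, -1, -1]
0.7 [0.01, 0.0, 0.07, 0.06, 0.06, 0.06, 0.0, 0.13, 0.13, 0.0, -1, -1]
0.75 [0.0, 0.0, 0.07, 0.06, 0.06, 0.06, 0.05, 0.17, 0.17, 0.0, -1, -1]
0.8 [0.0, 0.0, 0.0, 0.0, 0.02, 0.05, 0.05, 0.05, 0.05, 0.0, -1, -1]
0.85 [0.0, 0.02, 0.02, 0.0, 0.0, 0.05, 0.05, 0.05, 0.05, -1, -1, -1]
0.9 
[... 255 characters left out ...]
.04, 0.0, -1, -1]
0.45 [0.0, 0.0, 0.0, 0.0, 0.04, 0.07, 0.0, 0.0, 0.0, 0.0, -1, -1]
0.5 [0.0, 0.08, 0.0, 0.0, 0.01, 0.14, 0.0, 0.0, 0.06, 0.06, -1, -1]
0.55 [0.0, 0.07, 0.0, 0.0, 0.0, 0.01, 0.0, 0.0, 0.06, 0.06, 0.06, -1]
0.6 [0.01, 0.01, 0.0, 0.0, 0.0, 0.0, 0.0, 0.0, 0.06, 0.06, -1, -1]
0.65 [0.01, 0.0, 0.0, 0.0, 0.0, 0.0, 0.0, 0.0, 0.01, 0.0, -1, -1]
0.7 [0.01, 0.0, 0.05, 0.06, 0.06, 0.06, 0.0, 0.13, 0.11, 0.0, -1, -1]
0.75 [0.0, 0.0, 0.07, 0.06, 0.06, 0.06, 0.05, 0.17, 0.17, 0.0, -1, -1]
0.8 [0.0, 0.0, 0.0, 0.0, 0.0, 0.05, 0.05, 0.05, 0.05, 0.0, -1, -1]
0.85 [0.0, 0.02, 0.02, 0.0, 0.0, 0.05, 0.05, 0.05, 0.0, 0.0, -1, -1]
0.9 [0.0, 0.02, 0.02, 0.01, 0.0, 0.03, 0.03, 0.03, 0.0, 0.0, -1, -1]
```

```bash
python3 -m handwheel '[{"hand":1,"dx":1.7,"dy":-1.7,"dz":0,"wz":0.06},{"hand":1,"dx":3.4,"dy":-3,"wz":0.06},{"hand":1,"dx":3.4,"dy":-3,"wz":0.06},{"hand":1,"dx":3.4,"dy":-3,"wz":0.06},{"hand":1,"dx":3.4,"dy":-3,"wz":0.06},{"hand":1,"dx":3.4,"dy":-3,"wz":0.06},{"hand":1,"dx":3.4,"dy":-3,"wz":0.06},{"hand":1,"dx":3.4,"dy":-3,"wz":0.06},{"hand":1,"dx":3.4,"dy":-3,"wz":0.06},{"hand":1,"dx":3.4,"dy":-3,"wz":0.06}]'
python3 -m handwheel '[{"hand":1,"dx":1,"dy":-1,"dz":-0.5,"wx":-0.024,"wy":0.084},{"hand":1,"dx":1,"dy":-1,"dz":-0.5,"wx":-0.024,"wy":0.084},{"hand":1,"dx":0.9,"dy":-1,"dz":-0.5,"wx":-0.024,"wy":0.084},{"hand":1,"dz":-0.5,"wx":-0.024,"wy":0.084},{"hand":1,"wx":-0.024,"wy":0.083},{"hand":1},{"hand":1}]'
python3 - <<'E'
from h import *
s=bot.read_state(); print(s['time_s'],s['position'],s['tcp_rot'])
for n in ['side','wrist']:
    p,d=grab(n); cv2.imwrite(f'pics/{n}1.png',p[:,:,::-1])
E
```

```text
0.15 [0.19381949 0.5936032  0.22180618] [[-9.50545814e-01  3.10583337e-01 -8.03495938e-04]
 [ 3.10584226e-01  9.50544717e-01 -1.47597638e-03]
 [ 3.05345148e-04 -1.65253634e-03 -9.99998588e-01]]invalid input
invalid input
```

View pics/side1.png

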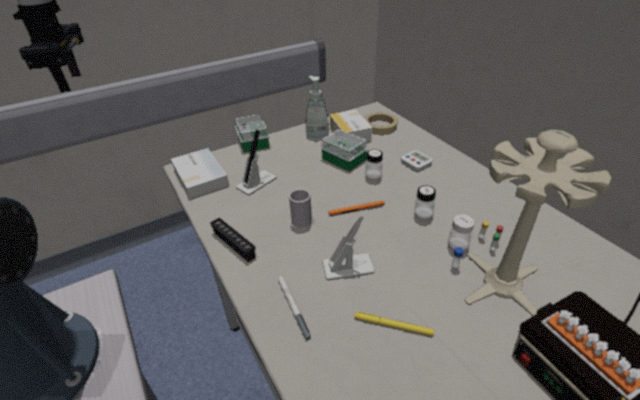

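View pics/wrist1.png

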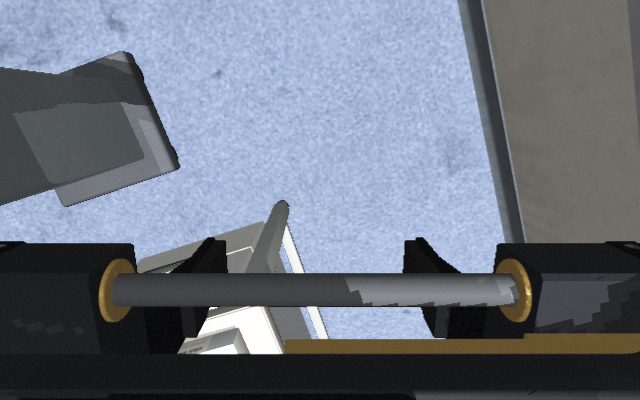

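The rows were refused, so nothing moved, as both pictures show. Every key is required in each row.

```bash
python3 -m handwheel '[{"hand":1,"dx":1.7,"dy":-1.7,"dz":0,"wx":0,"wy":0,"wz":0.06},{"hand":1,"dx":3.4,"dy":-3,"dz":0,"wx":0,"wy":0,"wz":0.06},{"hand":1,"dx":3.4,"dy":-3,"dz":0,"wx":0,"wy":0,"wz":0.06},{"hand":1,"dx":3.4,"dy":-3,"dz":0,"wx":0,"wy":0,"wz":0.06},{"hand":1,"dx":3.4,"dy":-3,"dz":0,"wx":0,"wy":0,"wz":0.06},{"hand":1,"dx":3.4,"dy":-3,"dz":0,"wx":0,"wy":0,"wz":0.06},{"hand":1,"dx":3.4,"dy":-3,"dz":0,"wx":0,"wy":0,"wz":0.06},{"hand":1,"dx":3.4,"dy":-3,"dz":0,"wx":0,"wy":0,"wz":0.06},{"hand":1,"dx":3.4,"dy":-3,"dz":0,"wx":0,"wy":0,"wz":0.06},{"hand":1,"dx":3.4,"dy":-3,"dz":0,"wx":0,"wy":0,"wz":0.06}]'
```

```text
time_s: 1.25
position: [0.5182, 0.3056, 0.2225]
tcp_rot: [[-0.959, -0.283, -0.0], [-0.283, 0.959, 0.0], [0.0, 0.0, -1.0]]
force: [1.0, -0.2, -0.8]
opening: 0.999
```

```bash
python3 -m handwheel '[{"hand":1,"dx":0.9,"dy":-1,"dz":-0.5,"wx":-0.024,"wy":0.084,"wz":0},{"hand":1,"dx":1,"dy":-1,"dz":-0.5,"wx":-0.024,"wy":0.084,"wz":0},{"hand":1,"dx":0.9,"dy":-1,"dz":-0.5,"wx":-0.024,"wy":0.084,"wz":0},{"hand":1,"dx":0,"dy":0,"dz":-1,"wx":-0.024,"wy":0.084,"wz":0},{"hand":1,"dx":0,"dy":0,"dz":-1,"wx":-0.024,"wy":0.084,"wz":0},{"hand":1,"dx":0,"dy":0,"dz":0,"wx":0,"wy":0,"wz":0},{"hand":1,"dx":0,"dy":0,"dz":0,"wx":0,"wy":0,"wz":0}]'
python3 - <<'E'
from h import *
s=bot.read_state(); print(s['time_s'],s['position'],s['tcp_rot'])
for n in ['side','wrist']:
    p,d=grab(n); cv2.imwrite(f'pics/{n}2.png',p[:,:,::-1])
E
```

```text
time_s: 1.95
position: [0.5448, 0.277, 0.1868]
tcp_rot: [[-0.869, -0.28, -0.407], [-0.255, 0.96, -0.116], [0.424, 0.003, -0.906]]
force: [0.2, -0.1, 0.2]
opening: 1.003
1.95 [0.54476214 0.2770035  0.18677681] [[-0.86937256 -0.27983525 -0.40728809]
 [-0.25451794  0.96004473 -0.1163389 ]
 [ 0.42357051  0.00252028 -0.90585963]]
```

View pics/side2.png

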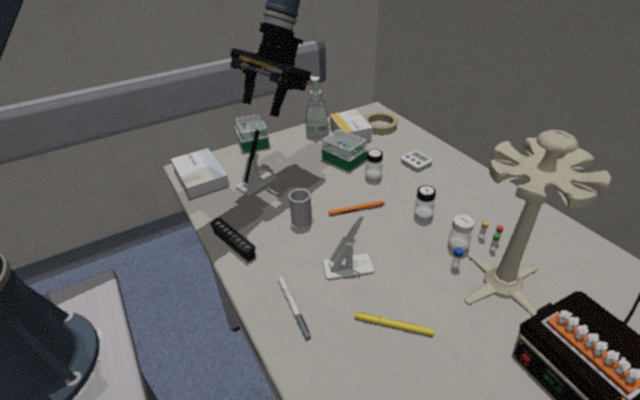

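View pics/wrist2.png

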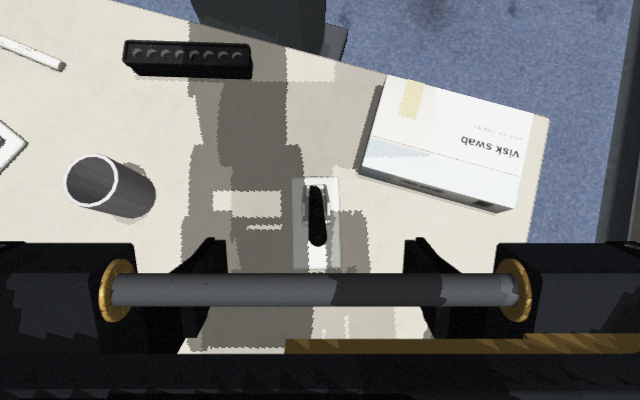

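The wrist view shows the marker at (317,215) in the white trough, roughly centred between the fingers and pointing at the tool, with the cup rim at (92,182). I measure the pen axis from this view.

Run:
```python
from h import *
p,d,k=load('wrist'); P=cloud(d,k); s=bot.read_state(); R=np.array(s['tcp_rot']);o=np.array(s['position'])
m=np.zeros(d.shape,bool); m[178:252,300:332]=p[178:252,300:332].max(-1)<40
m&=(d>0); v,u=np.nonzero(m); print(m.sum(),u.min(),u.max(),v.min(),v.max())
X=P[m]; X=X[(X[:,2]>.012)&(X[:,2]<.16)]; L=(X-o)@R
lab=np.round(L[:,2],2)
for z in np.unique(lab):
    l=L[lab==z]; print(z,len(l),'x',l[:,0].min().round(4),l[:,0].max().round(4),'y',l[:,1].min().round(4),l[:,1].max().round(4), 'world med',np.median(X[lab==z],0).round(4))
r=P[150:215,60:125].reshape(-1,3); z=r[(r[:,2]>.071)&(r[:,2]<.08)]
A=np.c_[z[:,:2],np.ones(len(z))]; q=np.linalg.lstsq(A,(z[:,:2]**2).sum(1),rcond=None)[0]; print('cup',len(z),q[:2]/2,np.sqrt(q[2]+(q[:2]**2).sum()/4),z[:,2].max())
```

```text
845 309 326 186 245
0.05 261 x -0.0137 -0.0029 y -0.0036 0.0073 world med [0.5305 0.2751 0.1392]
0.06 83 x -0.0068 -0.0028 y -0.0037 0.0069 world med [0.5237 0.2725 0.1323]
0.07 75 x -0.0073 -0.0028 y -0.0039 0.0071 world med [0.5195 0.271  0.1239]
0.08 72 x -0.0068 -0.0025 y -0.0041 0.0067 world med [0.5154 0.27   0.115 ]
0.09 57 x -0.0062 -0.0024 y -0.0042 0.0062 world med [0.511  0.268  0.1056]
0.1 51 x -0.0065 -0.0023 y -0.0044 0.0065 world med [0.5073 0.2669 0.0969]
0.11 53 x -0.0066 -0.0022 y -0.0045 0.0065 world med [0.5029 0.266  0.0872]
0.12 35 x -0.0065 -0.0025 y -0.0047 0.0061 world med [0.4989 0.2637 0.0778]
0.13 41 x -0.0072 -0.0023 y -0.0048 0.0063 world med [0.4952 0.2629 0.0699]
0.14 44 x -0.0146 -0.0019 y -0.005 0.0073 world med [0.491  0.2617 0.0595]
0.15 31 x -0.0055 -0.0015 y -0.0043 0.0056 world med [0.4865 0.2612 0.0517]
0.16 26 x -0.005 -0.0015 y -0.0044 0.005 world med [0.4822 0.259  0.0423]
0.17 16 x -0.0141 -0.0016 y -0.0045 0.0069 world med [0.4791 0.2578 0.0346]
cup 895 [0.53341626 0.07912009] 0.021536099951556077 0.07690716690609677
```

Run:
```python
from h import *
R=np.array(bot.read_state()['tcp_rot']); print(R@[-.85,.13,0], R@[0,0,9.1], R@[0,0,1])
```

```text
[ 0.70323238  0.34170715 -0.35791122] [-3.68730842 -1.05515758 -8.25229659] [-0.40519873 -0.11595138 -0.90684578]
```

```bash
python3 -m handwheel '[{"hand":1,"dx":0.7,"dy":0.34,"dz":-0.36,"wx":0,"wy":0,"wz":0},{"hand":0.2,"dx":-0.6,"dy":-0.17,"dz":-1.35,"wx":0,"wy":0,"wz":0},{"hand":0.2,"dx":-0.6,"dy":-0.17,"dz":-1.35,"wx":0,"wy":0,"wz":0},{"hand":0.2,"dx":-0.6,"dy":-0.17,"dz":-1.35,"wx":0,"wy":0,"wz":0},{"hand":0.2,"dx":-0.6,"dy":-0.17,"dz":-1.35,"wx":0,"wy":0,"wz":0},{"hand":0.2,"dx":-0.6,"dy":-0.17,"dz":-1.35,"wx":0,"wy":0,"wz":0},{"hand":0.2,"dx":-0.6,"dy":-0.17,"dz":-1.35,"wx":0,"wy":0,"wz":0},{"hand":0.2,"dx":0,"dy":0,"dz":0,"wx":0,"wy":0,"wz":0}]'
python3 - <<'E'
from h import *
for n in ['side','wrist']:
    p,d=grab(n); cv2.imwrite(f'pics/{n}3.png',p[:,:,::-1])
p=load('side')[0]; cv2.imwrite('pics/side3c.png',cv2.resize(p[60:220,190:330,::-1],None,fx=3.5,fy=3.5))
E
```

```text
time_s: 2.85
position: [0.5144, 0.2702, 0.1023]
tcp_rot: [[-0.868, -0.28, -0.409], [-0.255, 0.96, -0.117], [0.425, 0.003, -0.905]]
force: [-1.3, -0.8, -0.4]
opening: 0.607
```

View pics/side3c.png

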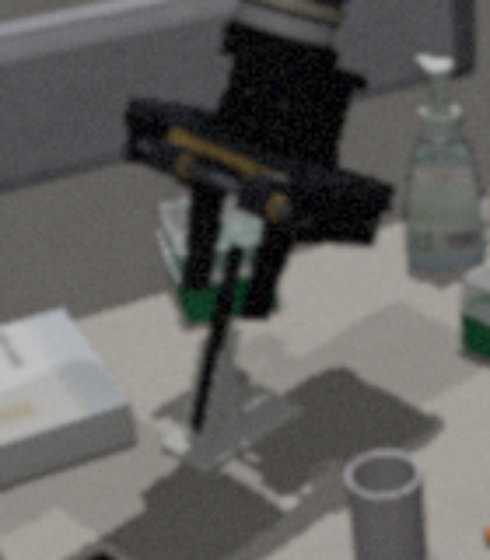

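View pics/wrist3.png

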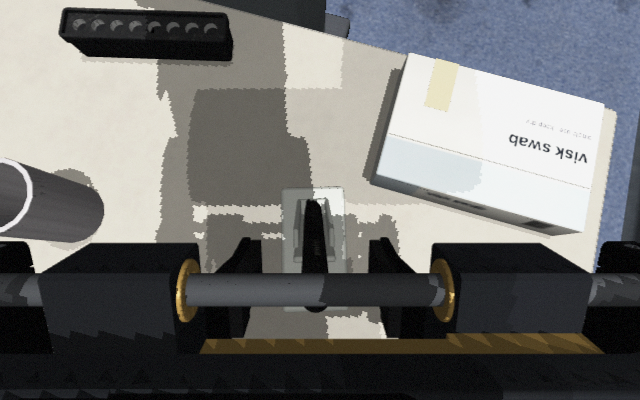

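The pen's upper end is midway between the fingers in both the side crop (235,260) and the wrist view (314,230). The fingertips stay above the rest's back. I close the gripper.

```bash
python3 -m handwheel '[{"hand":-1,"dx":0,"dy":0,"dz":0,"wx":0,"wy":0,"wz":0},{"hand":-1,"dx":0,"dy":0,"dz":0,"wx":0,"wy":0,"wz":0},{"hand":-1,"dx":0,"dy":0,"dz":0,"wx":0,"wy":0,"wz":0},{"hand":-1,"dx":0,"dy":0,"dz":0,"wx":0,"wy":0,"wz":0},{"hand":-1,"dx":0,"dy":0,"dz":0,"wx":0,"wy":0,"wz":0},{"hand":-1,"dx":0,"dy":0,"dz":0,"wx":0,"wy":0,"wz":0},{"hand":-1,"dx":0,"dy":0,"dz":0,"wx":0,"wy":0,"wz":0},{"hand":-1,"dx":0,"dy":0,"dz":0,"wx":0,"wy":0,"wz":0}]'
```

```text
time_s: 3.75
position: [0.516, 0.2702, 0.1029]
tcp_rot: [[-0.87, -0.28, -0.407], [-0.255, 0.96, -0.116], [0.423, 0.002, -0.906]]
force: [-0.3, -0.6, 0.4]
opening: 0.14
```

```bash
python3 -m handwheel '[{"hand":-1,"dx":0,"dy":0,"dz":1,"wx":0,"wy":0,"wz":0},{"hand":-1,"dx":0,"dy":0,"dz":1.5,"wx":0,"wy":0,"wz":0},{"hand":-1,"dx":0,"dy":0,"dz":2,"wx":0,"wy":0,"wz":0},{"hand":-1,"dx":0,"dy":0,"dz":2,"wx":0,"wy":0,"wz":0},{"hand":-1,"dx":0,"dy":0,"dz":2,"wx":0,"wy":0,"wz":0},{"hand":-1,"dx":0,"dy":0,"dz":2,"wx":0,"wy":0,"wz":0},{"hand":-1,"dx":0,"dy":0,"dz":1.5,"wx":0,"wy":0,"wz":0},{"hand":-1,"dx":0,"dy":0,"dz":0,"wx":0,"wy":0,"wz":0}]'
python3 - <<'E'
from h import *
for n in ['side','wrist']:
    p,d=grab(n); cv2.imwrite(f'pics/{n}4.png',p[:,:,::-1])
E
```

```text
time_s: 4.55
position: [0.5175, 0.2708, 0.2261]
tcp_rot: [[-0.872, -0.28, -0.401], [-0.255, 0.96, -0.115], [0.417, 0.003, -0.909]]
force: [0.0, 1.3, -0.0]
opening: 0.135
```

View pics/side4.png

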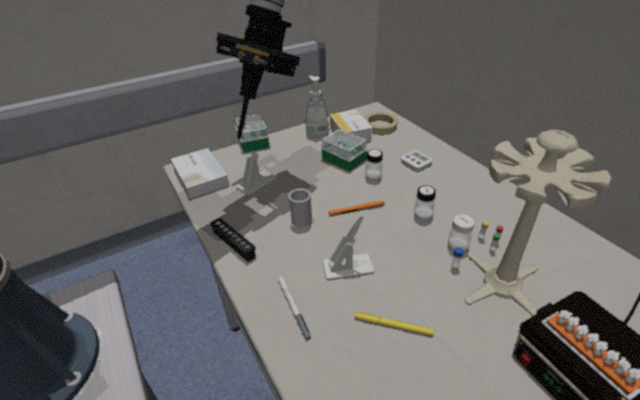

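View pics/wrist4.png

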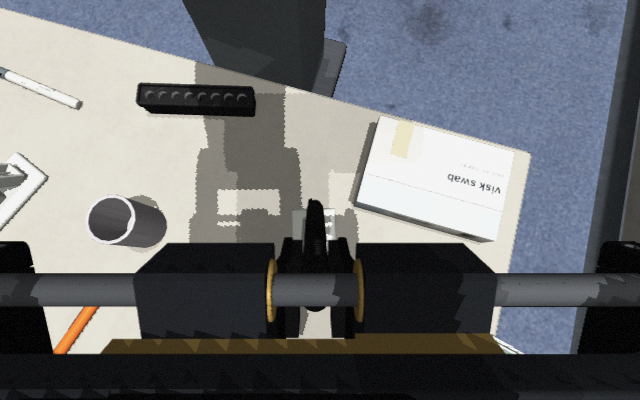

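The pen is held, and the side view shows it hanging at (243,115). The rest is empty. I turn it upright while moving over the cup.

```bash
python3 -m handwheel '[{"hand":-1,"dx":0.2,"dy":-1.3,"dz":0,"wx":0.015,"wy":-0.051,"wz":0},{"hand":-1,"dx":0.2,"dy":-2.5,"dz":0,"wx":0.015,"wy":-0.051,"wz":0},{"hand":-1,"dx":0.2,"dy":-3,"dz":0,"wx":0.015,"wy":-0.051,"wz":0},{"hand":-1,"dx":0.2,"dy":-3,"dz":0,"wx":0.015,"wy":-0.051,"wz":0},{"hand":-1,"dx":0.2,"dy":-3,"dz":0,"wx":0.015,"wy":-0.051,"wz":0},{"hand":-1,"dx":0.2,"dy":-3,"dz":0,"wx":0.015,"wy":-0.051,"wz":0},{"hand":-1,"dx":0.2,"dy":-2.3,"dz":0,"wx":0.015,"wy":-0.051,"wz":0},{"hand":-1,"dx":0.2,"dy":-1.2,"dz":0,"wx":0.015,"wy":-0.051,"wz":0},{"hand":-1,"dx":0,"dy":0,"dz":0,"wx":0,"wy":0,"wz":0},{"hand":-1,"dx":0,"dy":0,"dz":0,"wx":0,"wy":0,"wz":0}]'
python3 - <<'E'
from h import *
for n in ['side','wrist','top']:
    p,d=grab(n); cv2.imwrite(f'pics/{n}5.png',p[:,:,::-1])
p=load('side')[0]; cv2.imwrite('pics/side5c.png',cv2.resize(p[80:240,240:380,::-1],None,fx=3.5,fy=3.5))
E
```

```text
time_s: 5.65
position: [0.5315, 0.0774, 0.2223]
tcp_rot: [[-0.96, -0.28, -0.014], [-0.28, 0.96, 0.0], [0.014, 0.004, -1.0]]
force: [-0.6, 0.5, -0.3]
opening: 0.138
```

View pics/side5c.png

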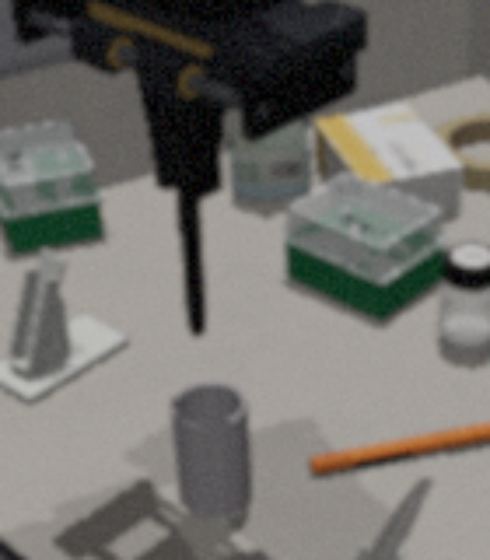

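View pics/wrist5.png

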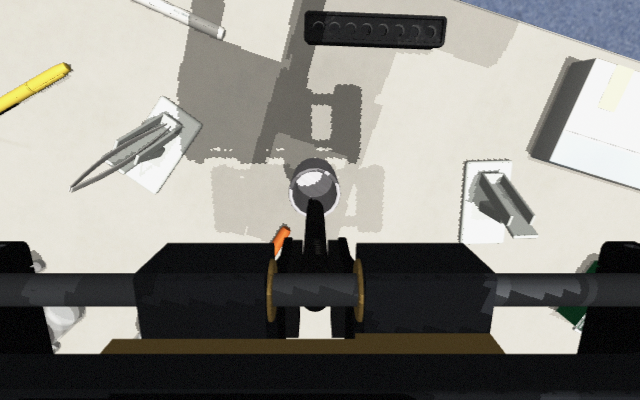

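The pen now hangs nearly upright above the cup: in the crop its tip is at (197,330) and the rim centre at (210,395). I measure its axis and its offset from the cup.

Run:
```python
from h import *
p,d,k=load('side'); P=cloud(d,k)
m=np.zeros(d.shape,bool); y0=80+192//3.5; 
m[136:178,285:305]=p[136:178,285:305].max(-1)<50
X=P[m]; X=X[(abs(X[:,0]-.53)<.04)&(abs(X[:,1]-.077)<.04)]
print('side',len(X),X[:,2].min(),X[:,2].max())
for z in np.arange(.12,.2,.01):
    q=X[abs(X[:,2]-z)<.005]
    if len(q): print(round(z,2),len(q),q.mean(0).round(4))
p,d,k=load('wrist'); P=cloud(d,k)
m=np.zeros(d.shape,bool); m[192:240,300:332]=p[192:240,300:332].max(-1)<45
X=P[m]; X=X[(X[:,2]>.1)&(X[:,2]<.2)]
print('wrist',X[:,2].min())
for z in np.arange(.12,.2,.01):
    q=X[abs(X[:,2]-z)<.005]
    if len(q): print(round(z,2),len(q),q.min(0).round(4),q.max(0).round(4),q.mean(0).round(4))
r=P[150:220,285:345].reshape(-1,3); z=r[(r[:,2]>.071)&(r[:,2]<.08)]
A=np.c_[z[:,:2],np.ones(len(z))]; q=np.linalg.lstsq(A,(z[:,:2]**2).sum(1),rcond=None)[0]; print('cup',len(z),q[:2]/2,np.sqrt(q[2]+(q[:2]**2).sum()/4))
```

```text
side 143 0.13606329220235994 0.22819823919787544
0.14 11 [0.5269 0.0724 0.1406]
0.15 15 [0.5272 0.0729 0.15  ]
0.16 17 [0.5272 0.0725 0.1599]
0.17 13 [0.5274 0.0731 0.1701]
0.18 16 [0.5274 0.0726 0.1805]
0.19 19 [0.528  0.0731 0.1902]
0.2 18 [0.5277 0.0737 0.2001]
wrist 0.13270961830208888
0.13 3 [0.5245 0.0744 0.1327] [0.5256 0.078  0.1347] [0.5249 0.0765 0.1336]
0.14 42 [0.5237 0.0714 0.135 ] [0.5287 0.0819 0.1449] [0.5248 0.0755 0.1403]
0.15 61 [0.5236 0.0715 0.1452] [0.5301 0.083  0.1545] [0.5248 0.0764 0.1498]
0.16 71 [0.5237 0.0712 0.1551] [0.5267 0.0825 0.1648] [0.5249 0.0762 0.1598]
0.17 95 [0.524  0.0713 0.1651] [0.529 0.083 0.175] [0.5253 0.0761 0.1702]
0.18 97 [0.5244 0.0717 0.1752] [0.5292 0.0828 0.185 ] [0.5258 0.0765 0.1803]
0.19 95 [0.5246 0.0718 0.1851] [0.5291 0.0824 0.1948] [0.526  0.0764 0.1899]
0.2 58 [0.5238 0.0719 0.195 ] [0.5299 0.0819 0.1999] [0.5258 0.0761 0.1978]
cup 543 [0.53276549 0.078038  ] 0.021428379346816975
```

The pen is vertical within about 1°, its axis is at about (0.531, 0.077) against the cup at (0.533, 0.078), and its lower end is at z ≈ 0.134. That leaves about 12.8 cm to descend to the floor at 5 mm.

```bash
python3 -m handwheel '[{"hand":-1,"dx":0.2,"dy":0.05,"dz":-1,"wx":0,"wy":-0.01,"wz":0},{"hand":-1,"dx":0,"dy":0,"dz":-1.5,"wx":0,"wy":0,"wz":0},{"hand":-1,"dx":0,"dy":0,"dz":-1.5,"wx":0,"wy":0,"wz":0},{"hand":-1,"dx":0,"dy":0,"dz":-1.5,"wx":0,"wy":0,"wz":0},{"hand":-1,"dx":0,"dy":0,"dz":-1.5,"wx":0,"wy":0,"wz":0},{"hand":-1,"dx":0,"dy":0,"dz":-1.5,"wx":0,"wy":0,"wz":0},{"hand":-1,"dx":0,"dy":0,"dz":-1.5,"wx":0,"wy":0,"wz":0},{"hand":-1,"dx":0,"dy":0,"dz":-1.2,"wx":0,"wy":0,"wz":0},{"hand":-1,"dx":0,"dy":0,"dz":-0.8,"wx":0,"wy":0,"wz":0},{"hand":-1,"dx":0,"dy":0,"dz":0,"wx":0,"wy":0,"wz":0}]'
python3 -m handwheel '[{"hand":-1,"dx":0,"dy":0,"dz":-0.2,"wx":0,"wy":0,"wz":0},{"hand":-1,"dx":0,"dy":0,"dz":-0.2,"wx":0,"wy":0,"wz":0},{"hand":-1,"dx":0,"dy":0,"dz":0,"wx":0,"wy":0,"wz":0}]'
```

```text
time_s: 6.8
position: [0.5335, 0.0782, 0.1018]
tcp_rot: [[-0.959, -0.282, -0.004], [-0.282, 0.959, 0.0], [0.004, 0.001, -1.0]]
force: [1.2, 0.2, -1.1]
opening: 0.139
time_s: 7.1
position: [0.5347, 0.0778, 0.0997]
tcp_rot: [[-0.96, -0.281, -0.0], [-0.281, 0.96, -0.0], [0.0, -0.0, -1.0]]
force: [0.1, 1.0, 1.7]
opening: 0.141
```

```bash
python3 -m handwheel '[{"hand":-1,"dx":0,"dy":0,"dz":-0.2,"wx":0,"wy":0,"wz":0},{"hand":-1,"dx":0,"dy":0,"dz":-0.1,"wx":0,"wy":0,"wz":0},{"hand":-1,"dx":0,"dy":0,"dz":0,"wx":0,"wy":0,"wz":0}]'
python3 - <<'E'
from h import *
p,d=grab('side'); cv2.imwrite('pics/side6.png',cv2.resize(p[110:240,240:380,::-1],None,fx=3.5,fy=3.5))
E
```

```text
time_s: 7.4
position: [0.5354, 0.0778, 0.0995]
tcp_rot: [[-0.96, -0.281, 0.002], [-0.281, 0.96, -0.0], [-0.002, -0.001, -1.0]]
force: [-4.3, 0.8, 20.4]
opening: 0.139
```

View pics/side6.png

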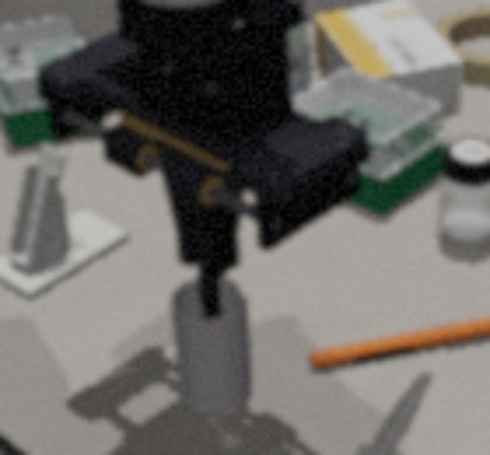

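The force jumped to 20 N with z no longer falling, so the pen is on the cup floor; the picture shows it inside the rim at (210,300). I ease off slightly, open and rise.

```bash
python3 -m handwheel '[{"hand":-1,"dx":0,"dy":0,"dz":0.2,"wx":0,"wy":0,"wz":0},{"hand":-1,"dx":0,"dy":0,"dz":0,"wx":0,"wy":0,"wz":0},{"hand":-0.5,"dx":0,"dy":0,"dz":0,"wx":0,"wy":0,"wz":0},{"hand":0,"dx":0,"dy":0,"dz":0,"wx":0,"wy":0,"wz":0},{"hand":1,"dx":0,"dy":0,"dz":0,"wx":0,"wy":0,"wz":0},{"hand":1,"dx":0,"dy":0,"dz":0,"wx":0,"wy":0,"wz":0},{"hand":1,"dx":0,"dy":0,"dz":0,"wx":0,"wy":0,"wz":0},{"hand":1,"dx":0,"dy":0,"dz":0,"wx":0,"wy":0,"wz":0},{"hand":1,"dx":0,"dy":0,"dz":0,"wx":0,"wy":0,"wz":0},{"hand":1,"dx":0,"dy":0,"dz":0,"wx":0,"wy":0,"wz":0}]'
python3 - <<'E'
from h import *
for n in ('side','wrist'):
    p,d=grab(n); cv2.imwrite(f'pics/{n}7.png',p[:,:,::-1])
E
```

```text
time_s: 8.45
position: [0.5341, 0.0778, 0.0979]
tcp_rot: [[-0.96, -0.281, -0.002], [-0.281, 0.96, -0.0], [0.002, 0.0, -1.0]]
force: [-0.1, 0.6, -0.1]
opening: 0.785
```

View pics/side7.png

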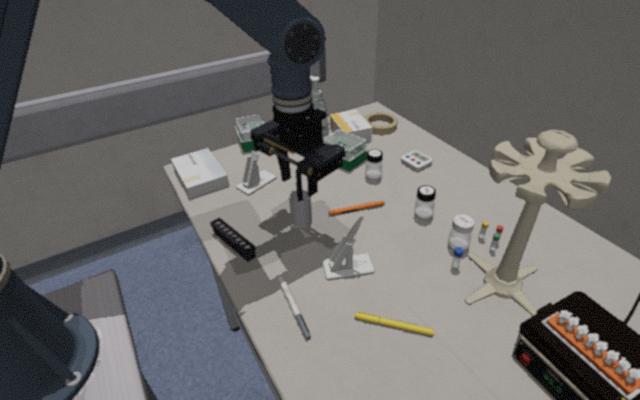

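View pics/wrist7.png

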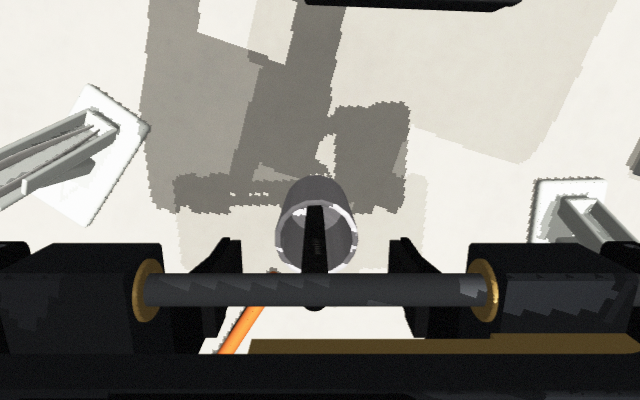

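The pen stands upright in the cup between the open fingers, at (315,250) in the wrist view. I rise straight up.

```bash
python3 -m handwheel '[{"hand":1,"dx":0,"dy":0,"dz":0,"wx":0,"wy":0,"wz":0},{"hand":1,"dx":0,"dy":0,"dz":0,"wx":0,"wy":0,"wz":0},{"hand":1,"dx":0,"dy":0,"dz":1,"wx":0,"wy":0,"wz":0},{"hand":1,"dx":0,"dy":0,"dz":1.5,"wx":0,"wy":0,"wz":0},{"hand":1,"dx":0,"dy":0,"dz":2,"wx":0,"wy":0,"wz":0},{"hand":1,"dx":0,"dy":0,"dz":2.5,"wx":0,"wy":0,"wz":0},{"hand":1,"dx":0,"dy":0,"dz":2.5,"wx":0,"wy":0,"wz":0},{"hand":1,"dx":0,"dy":0,"dz":2,"wx":0,"wy":0,"wz":0},{"hand":1,"dx":0,"dy":0,"dz":1,"wx":0,"wy":0,"wz":0},{"hand":1,"dx":0,"dy":0,"dz":0,"wx":0,"wy":0,"wz":0}]'
python3 - <<'E'
from h import *
p0,d0,k0=load('top')
q,e=np.load('side.npz')['p'],0
for n in ('side','wrist'):
    p,d=grab(n); cv2.imwrite(f'pics/{n}8.png',p[:,:,::-1])
p,d,k=load('side'); P=cloud(d,k)
m=(p.max(-1)<50)&(abs(P[...,0]-.533)<.06)&(abs(P[...,1]-.077)<.06)&(P[...,2]>.06)&(P[...,2]<.165)
X=P[m]; c=X.mean(0); dr=np.linalg.svd(X-c)[2][0]; print(len(X),c,X[:,2].min(),X[:,2].max(),dr)
a=cv2.imread('pics/side0.png')[200:290,310:385].astype(int); print('tweezer area diff',np.abs(a-p[200:290,310:385,::-1]).mean())
E
```

```text
time_s: 9.55
position: [0.535, 0.0778, 0.2248]
tcp_rot: [[-0.96, -0.281, 0.002], [-0.281, 0.96, -0.0], [-0.002, -0.001, -1.0]]
force: [-0.4, 1.0, 0.4]
opening: 1.001
121 [0.53107552 0.07372022 0.10206483] 0.06658087213659322 0.1415227011968427 [-0.00540738  0.00375448 -0.99997833]
tweezer area diff 12.659604938271604
```

View pics/side8.png

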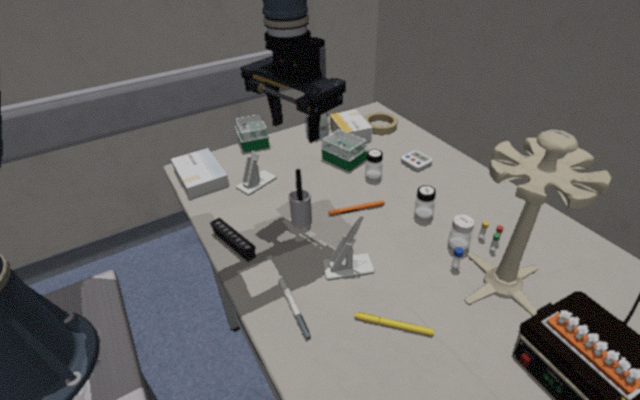

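View pics/wrist8.png

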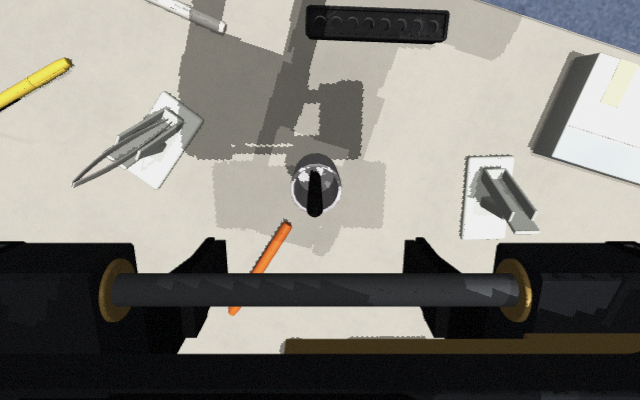

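The pen stands vertical in the cup at side (298,185). Its top is at z ≈ 0.141, so its centre is about 0.073. The tweezers are still at (347,247), and the gripper is clear.

```bash
python3 -c "
from rig import hand_in
print(hand_in())"
```

```text
the job is handed in; nothing more can be done
None
```

The black marker now stands upright in the metal cup, released, and I handed the job in at about 9.7 s of the 34 s allowed. I gripped it by its free upper end along its own axis, lifted it out of the rest, turned it vertical and lowered it until it touched the cup floor. I then opened the gripper and rose straight up.

**Last checks:**
- **Marker:** it is within 1° of vertical. Its top is at z ≈ 0.141 m, which puts its centre at about 0.073–0.074 m. Its axis is within about 5 mm of the cup's axis.
- **Tweezers:** by eye they are in the same place in the side view. My pixel comparison there was not clean (mean difference 12.7); I put this down to the arm's shadow on that area but did not measure their pose again.
- **Gripper:** it is fully open, its fingertips are about 80 mm above the pen's top, and it touches nothing.

**Other notes:** my first two move commands were refused for missing keys, and nothing moved. The contact force on the cup floor reached about 20 N before I eased off.

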